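Strip a pneumatic cylinder into its service nests

TASK

The screws of the small pneumatic cylinder standing in the steel fixture are already out: take it apart for resealing and put each part, the same way up as now, into the plywood nest that fits it - the gland over the pin, the piston with its rod up in the smaller round recess, the barrel in the larger round recess and the square base flange in the square recess, each fully seated. Set every part down rather than letting it drop, and do not knock or push the oil bottle.

Things in the scene. Friction and masses are not known exactly. Their poses are not given: they have to be found in the camera images.
- gland: Front gland: round aluminium cover 46 mm diameter, 16 thick, brass-bushed 17 mm bore through it, and below it a 35 mm spigot 5 mm long (21 high in all). Topmost part: the cover lies on the barrel's rim, spigot inside, the rod standing 22 mm up through its bore. 0.12 kg. Loose. Origin: centre of underside; z up along its axis.
- piston_rod: Piston and rod in one piece: aluminium piston 35 mm diameter, 16 thick, black seals, with a steel rod of 12 mm diameter standing on it; 105 mm high in all. Stands on the flange's spigot inside the barrel, only the rod's end showing. 0.16 kg. Loose. Origin: centre of underside; z up along its axis (rod's top end at z = 105 mm).
- barrel: Barrel: steel tube, 50 mm outside diameter (51 at two dark bands near its ends), 40 mm bore, 72 mm long, open at both ends; the end now up stays up. Stands on the base flange, round its spigot. 0.25 kg. Loose. Origin: centre of underside; z up along its axis.
- base_flange: Base flange: square aluminium plate 60 x 60 x 18 mm, bolt hole at each corner, on top a round spigot 35 mm diameter, 5 high. Sits in the fixture's recess under the barrel, square to the fixture. 0.20 kg. Loose. Origin: centre of underside; z up along its axis, x and y along its edges.
- fixture: Dark steel fixture 84 x 84 x 12 mm; the cylinder stands in its square 66 mm recess, 6 deep (floor at z = 6 mm). Stack from the bottom: base flange, barrel with piston inside, gland; the rod's end is highest, 134 mm above the worktop. Fixed; place and yaw vary. Origin: centre of underside, on the worktop; x, y along its edges.
- stand_gland: Plywood block 84 x 84 x 18 mm with an upright steel pin in its middle, 10 mm diameter, 20 mm high above the block, tapered tip: place of the gland, which lies on the block (z = 18 mm) with the pin in its bore. Fixed; place and yaw vary. Origin: centre of underside, on the worktop; x, y along its edges.
- nest_piston: Plywood block 84 x 84 x 18 mm with the smaller round recess in its middle, 41 mm diameter, 8 deep (floor at z = 10 mm): place of the piston, standing rod up. Fixed; place and yaw vary. Origin: centre of underside, on the worktop; x, y along its edges.
- nest_barrel: Plywood block 84 x 84 x 18 mm with the larger round recess in its middle, 56 mm diameter, 8 deep (floor at z = 10 mm): place of the barrel, standing. Fixed; place and yaw vary. Origin: centre of underside, on the worktop; x, y along its edges.
- nest_flange: Plywood block 84 x 84 x 18 mm with a square recess in its middle, 66 mm wide, 6 deep (floor at z = 12 mm), edges along the block's: place of the base flange, spigot up. Fixed; place and yaw vary. Origin: centre of underside, on the worktop; x, y along its edges.
- oil_bottle: Oil dropper bottle with orange nozzle, 126 mm tall, 44 mm diameter, standing free among the blocks, 0.11 kg; not to be handled. Origin: centre of underside.

How it is judged (in metres and radians):
At the end, for the whole second after the job is handed in: Gland on the pin, piston in the smaller round recess, barrel in the larger, base flange in the square one; each within 8 mm of the centre, seated within 4 mm (gland: on the block), upright within 0.15 rad, released and at rest; the oil bottle still stands (horizontal distance between gland and stand_gland below 0.008 m and z of gland in the frame of stand_gland below 0.022 m and angle between each of gland, piston_rod, barrel, base_flange, oil_bottle's own z axis and vertical below 0.15 rad and linear speed of each of gland, piston_rod, barrel, base_flange below 0.02 m/s and horizontal distance between piston_rod and nest_piston below 0.008 m and z of piston_rod in the frame of nest_piston below 0.014 m and horizontal distance between barrel and nest_barrel below 0.008 m and z of barrel in the frame of nest_barrel below 0.014 m and horizontal distance between base_flange and nest_flange below 0.008 m and z of base_flange in the frame of nest_flange below 0.016 m); the robot touches nothing.
It fails at once if the gland is let fall (from more than about 25 mm) (linear speed of gland above 0.7 m/s and contact force between each of the arm, the fingers and gland below 0.02 N).
It fails at once if the piston is let fall (from more than about 25 mm) (linear speed of piston_rod above 0.7 m/s and contact force between each of the arm, the fingers and piston_rod below 0.02 N).
It fails at once if the barrel is let fall (from more than about 25 mm) (linear speed of barrel above 0.7 m/s and contact force between each of the arm, the fingers and barrel below 0.02 N).
It fails at once if the base flange is let fall (from more than about 25 mm) (linear speed of base_flange above 0.7 m/s and contact force between each of the arm, the fingers and base_flange below 0.02 N).
It fails at once if the oil bottle is knocked over or pushed more than 30 mm (angle between oil_bottle's own z axis and vertical above 0.5 rad or distance of oil_bottle from where it was at the start of the episode above 0.03 m).
It also fails if it takes over 106 s, if anything falls off the work surface, if the arm or the gripper's body presses on something with over 40 N, if the wrist force passes 120 N, or if a joint passes its speed limit or range.

ROBOT

A 6-joint arm with a two-finger parallel gripper is mounted at the origin on the work surface; the furniture and walls round the work are solid. World frame = base frame: x ahead of the robot, y to its left, z up, the work surface at z = 0. Lengths are in mm, angles in rad, forces in N, time in s.
With the tool pointing down it reaches from about 400 to 925 mm from the base axis. Payload 12.5 kg.
Tool frame: the origin (TCP) lies on the mounting face of the last link; the fingertips stand 190 mm ahead of it and the grasp point (between the pads) lies 171 mm ahead of it; z points along the fingers, y is the line along which they close (so a half turn about z gives the same grasp; the last joint's range is limited). The gripper opens to 95 mm and grips with 3 to 60 N. Pads are 20 mm wide; open, the fingers measure 119 mm over their backs; the gripper's body (75 mm by 180 mm) begins 59 mm behind the grasp point.
Start: joints at [1.234, 0.491, 1.559, -0, 1.092, -0.106], TCP at [142.948, 608.433, 404.761] pointing down, gripper open.
Joint ranges: [-3.1, 3.1], [-0.84, 2.19], [0.05, 2.79], [-1.13, 4.28], [0.06, 2.93], [-2.69, 2.69]. Speed limits (rad/s): [2.22, 2.22, 2.79, 3.14, 3.14, 3.14].

INTERFACE

Orientations are given as [roll, pitch, yaw] about the fixed x, y, z axes, in that order (R = Rz(yaw) Ry(pitch) Rx(roll)).
In Python, from cell import * gives the robot as it stands.
- The arm moves only by the tool arm_command, never from a script. Its argument "rows" is a list that holds one entry, the list of rows, each a list of 7 numbers: the shift along the tool's x, y, z normalised to -1 to 1, where 1 is 0.15 m, then the turn, a rotation vector about the tool's x, y, z normalised to -1 to 1, where 1 is 360 degrees, then the opening, from -1 (shut) to 1 (fully open). A call has 1 to 10 rows; each row is the pose to reach, as a shift and turn from the pose commanded when the call began, along the tool's axes at that moment, turning the shorter way round; what a row does not reach only later rows make up. A row lasts 1/12 s, in which the tool goes at most 41.7 mm and 7.16 degrees, less where a joint would pass 70% of its speed; a pose out of reach is approached as far as the arm can. A call with a number of a shift or a turn outside -1 to 1 is refused whole. A call with a gripper value outside its range is refused whole. The fingers move at their own pace and stop on an object; the grip force is fixed at half the most. Time passes only in rows, so rows that repeat a pose let the fingers close. It gives the time, the measured TCP pose, the force, the opening and the grip force at its end, in the units of the state.
- state(): the state, without advancing time (a new reading comes with each control period).
- read_camera(name): name is "scene" or "top" or "wrist"; returns (picture, depth): 420x560x3 uint8, red, green, blue; 420x560 float32, mm along the optical axis (not along the pixel's ray), 0 where there is no reading.
- get_calibration(name): a dict with "camera_matrix" (3x3 intrinsics, pixels), "position" and "orientation" of the camera in the world; the wrist camera has in their place "hand_eye" (4x4, takes a point from camera to tool coordinates, whose origin is the TCP and whose axes are the flange's). Camera axes: x right, y up, looking along -z (the intrinsics and any distortion apply to the point x, -y, -z); pixel columns grow to the right and rows downward; lengths in mm; the calibration is good to about 2 mm. The wrist camera is an equidistant fisheye: a pixel r from the principal point sees the ray r / f radians off the axis. A picture is of the moment at which its call begins: read the wrist's pose just before it. get_calibration takes no time and is no camera call.
- job_done(): hands the job in; it is judged then, once.
The state is a dict: "t": time; "joints": joint angles; "qvel": joint speeds; "tau": joint torques, N m; "eef_pos": TCP position; "tcp_rot": TCP orientation; "ft_force": force on the tool from outside, world axes, zero at the start; "moment": the same for the moment, N m; "opening": opening from 0.0 (shut) to 1.0 (fully open); "grip_force": force on a finger pad.
Only numpy, scipy, OpenCV 4.12 (cv2) and the standard library are available. Lean on these libraries where they do the work, as an engineer would, in place of code of your own. Each camera call takes 0.05 s, during which the arm holds its last target. There are 200 camera calls.

## Working session

There is one attempt and no reset: what is moved stays moved. The work goes in short steps, Python scripts to look and compute and a tool call to move; the robot and the scene stay as the last step left them, time stands still between calls to the robot, and variables do not carry over. Pictures are saved under pics/ and viewed, at most 14 in all, crops included, and the job is handed in when it is done.

Besides the shell and the picture viewer there is one more tool, called by a JSON object that holds its "name" and its "arguments". arm_command: Moves the arm, as the interface text tells. Its arguments: {"type":"object","properties":{"rows":{"type":"array","items":{"type":"array","items":{"type":"array","items":{"type":"number","minimum":-1,"maximum":1}}}}},"required":["rows"]}

```bash
ls; mkdir -p pics
python3 - <<'E'
from cell import *
import cv2,numpy as np
print(state())
for n in ("scene","top","wrist"):
    print(n,get_calibration(n))
for n in ("top","scene"):
    p,d=read_camera(n); cv2.imwrite(f"pics/{n}0.png",p[:,:,::-1]); np.savez(f"{n}0.npz",p=p,d=d)
E
```

```text
pics
{'t': 0.0, 'joints': array([ 1.23442900e+00,  4.91568021e-01,  1.55947378e+00,  7.01336792e-06,
        1.09169798e+00, -1.05612739e-01]), 'qvel': array([ 0.00095419,  0.00032219,  0.00026482, -0.00013366, -0.00031987,
       -0.0016022 ]), 'tau': array([ 1.79095634e-03, -6.12646222e+01, -2.58187580e+01,  6.93069468e-02,
        4.82361973e-02, -1.07997494e-04]), 'eef_pos': array([142.91744688, 608.40071322, 404.14799061]), 'tcp_rot': array([-3.14045257e+00, -1.27111442e-04,  2.91083476e+00]), 'ft_force': array([ 0.3461401 ,  0.63931405, -0.79412559]), 'moment': array([0.02831289, 0.01730503, 0.0393379 ]), 'grip_force': 0.0, 'opening': 0.9981138405467155}
scene {'camera_matrix': array([[418.47188633,   0.        , 278.37804849],
       [  0.        , 418.47188633, 208.67438868],
       [  0.        ,   0.        ,   1.        ]]), 'position': array([ 53.46852397, 519.56028048, 443.48799039]), 'orientation': array([ 1.14087542, -0.00525635, -2.41712345])}
top {'camera_matrix': array([[435.88684033,   0.        , 278.35437845],
       [  0.        , 435.88684033, 213.3949364 ],
       [  0.        ,   0.        ,   1.        ]]), 'position': array([ 493.51344281,  -45.13676214, 1138.2853899 ]), 'orientation': array([ 0.04560262, -0.03488641, -1.58571774])}
wrist {'camera_matrix': array([[325.1922621 ,   0.        , 277.78231288],
       [  0.        , 325.1922621 , 206.55983097],
       [  0.        ,   0.        ,   1.        ]]), 'hand_eye': array([[ 4.39675321e-04,  9.69211445e-01,  2.46229530e-01,
         6.99701660e+01],
       [ 9.99999828e-01, -5.21735514e-04,  2.68029533e-04,
        -5.74670398e-01],
       [ 3.88243982e-04,  2.46229370e-01, -9.69211508e-01,
         1.95015909e+01],
       [ 0.00000000e+00,  0.00000000e+00,  0.00000000e+00,
         1.00000000e+00]])}
```

View pics/top0.png

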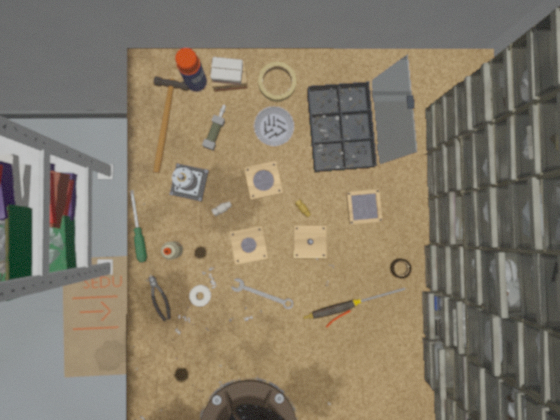

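View pics/scene0.png

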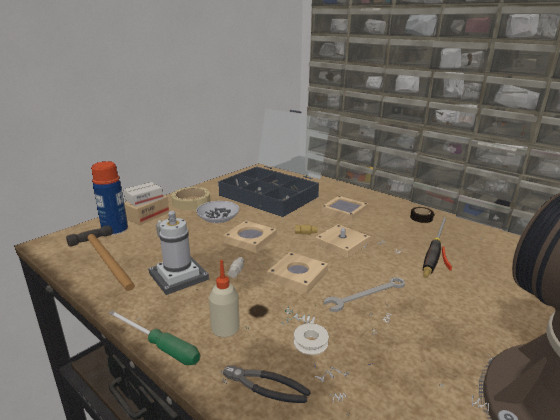

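The top view shows the fixture with the stack at (187,180), round nests at (263,180) and (248,245), the pin stand at (310,242), the square nest at (365,206) and the bottle at (170,250). The scene view agrees. I'll measure these now.

```bash
cat > h.py <<'E'
from cell import *
import cv2,numpy as np
from scipy.spatial.transform import Rotation as R
def rot(e): return R.from_euler('xyz',e).as_matrix()
def ray(name,uv,st=None):
    c=get_calibration(name);K=c["camera_matrix"];uv=np.atleast_2d(np.asarray(uv,float))
    x=(uv[:,0]-K[0,2])/K[0,0];y=(uv[:,1]-K[1,2])/K[1,1]
    if name=="wrist":
        th=np.hypot(x,y);s=np.where(th>1e-9,np.sin(th)/np.maximum(th,1e-9),1)
        d=np.c_[x*s,-y*s,-np.cos(th)]
        T=rot(st["tcp_rot"]);H=c["hand_eye"]
        return st["eef_pos"]+T@H[:3,3],d@(T@H[:3,:3]).T
    d=np.c_[x,-y,-np.ones_like(x)]
    return c["position"],d@rot(c["orientation"]).T
def plane(name,uv,z,st=None):
    o,d=ray(name,uv,st);return o+d*((z-o[2])/d[:,2])[:,None]
def wpix(P,st):
    c=get_calibration("wrist");K=c["camera_matrix"];T=rot(st["tcp_rot"]);H=c["hand_eye"]
    p=(np.atleast_2d(P)-st["eef_pos"])@T;p=(p-H[:3,3])@H[:3,:3]
    v=np.c_[p[:,0],-p[:,1],-p[:,2]];r=np.hypot(v[:,0],v[:,1]);th=np.arctan2(r,v[:,2])
    return np.c_[K[0,2]+K[0,0]*th*v[:,0]/r,K[1,2]+K[1,1]*th*v[:,1]/r]
E
python3 - <<'E'
from h import *
f=np.load("top0.npz");p=f["p"];d=f["d"]
hsv=cv2.cvtColor(p,cv2.COLOR_RGB2HSV)
for n,u,v in [("r1",263,180),("r2",248,245),("pin",310,242),("sq",365,206),("fix",187,180)]:
    s=hsv[v-22:v+23,u-22:u+23]
    print(n,s[22-14,22+0],s[22,22],s[2,2])
m=((hsv[...,2]>185)).astype(np.uint8)
for c in cv2.findContours(m,cv2.RETR_EXTERNAL,cv2.CHAIN_APPROX_NONE)[0]:
    if cv2.contourArea(c)>400:
        q=c[:,0,:];w=plane("top",q,18)[:,:2].astype(np.float32);r=cv2.minAreaRect(w);print(r, q.mean(0))
for n,uv,z in [("bottle",(170,250),60),("rodtop",(184,178),134),("fix",(189,182),12)]: print(n,plane("top",uv,z), d[uv[1],uv[0]])
E
```

```text
r1 [ 19  87 196] [130  11 137] [ 19  93 167]
r2 [ 19  82 192] [129  13 134] [ 18  94 147]
pin [ 19  83 204] [130  10 150] [ 18  91 174]
sq [ 19  79 200] [124  13 138] [ 19  91 168]
fix [ 15  23 112] [101  11 186] [ 18  86 169]
((463.8321228027344, -6.739204406738281), (85.19255828857422, 87.0688247680664), 10.498806953430176) [248.15748031 244.99212598]
((471.98614501953125, -165.5204315185547), (82.73187255859375, 82.26530456542969), 89.03687286376953) [309.05343511 240.70992366]
((632.3012084960938, -47.40510559082031), (83.9207763671875, 85.9092025756836), 10.846355438232422) [263.66176471 180.91911765]
((566.11865234375, 420.32122802734375), (285.9474792480469, 77.1057357788086), 14.640913009643555) [ 76.68301887 204.86037736]
((575.0643310546875, 565.62060546875), (346.4373474121094, 101.97610473632812), 0.7772772908210754) [ 29.99502488 194.23631841]
bottle [[456.05578831 183.14364388  60.        ]] 1034.7185
rodtop [[623.18261557 134.94548095 134.        ]] 1030.3685
fix [[628.43886954 144.07390115  12.        ]] 1024.3171
```

{"name": "arm_command", "arguments": {"rows": [[[0, 0, 0, 0, 0, -0.0367, 1], [0, 0, 0, 0, 0, -0.0367, 1], [0, 0, 0, 0, 0, -0.0367, 1]]]}}

```text
t: 0.35
eef_pos: [142.9, 608.4, 404.4]
tcp_rot: [-3.141, -0.0, -3.137]
ft_force: [0.8, 0.1, -0.0]
opening: 0.998
grip_force: 0.0
```

{"name": "arm_command", "arguments": {"rows": [[[-0.8, -0.78, 0, 0, 0, 0, 1], [-0.8, -0.78, 0, 0, 0, 0, 1], [-0.8, -0.78, 0, 0, 0, 0, 1], [-0.8, -0.78, 0, 0, 0, 0, 1], [-0.8, -0.78, 0, 0, 0, 0, 1]]]}}

```text
t: 0.77
eef_pos: [266.5, 487.8, 404.7]
tcp_rot: [-3.14, 0.0, 3.134]
ft_force: [0.0, -0.8, 0.4]
opening: 0.999
grip_force: 0.0
```

{"name": "arm_command", "arguments": {"rows": [[[-0.8, -0.78, 0, 0, 0, 0, 1], [-0.8, -0.78, 0, 0, 0, 0, 1], [-0.8, -0.78, 0, 0, 0, 0, 1], [-0.8, -0.78, 0, 0, 0, 0, 1], [-0.8, -0.78, 0, 0, 0, 0, 1]]]}}

```text
t: 1.18
eef_pos: [386.7, 370.8, 404.7]
tcp_rot: [-3.141, 0.001, 3.133]
ft_force: [-0.3, 0.4, -0.5]
opening: 1.002
grip_force: 0.0
```

{"name": "arm_command", "arguments": {"rows": [[[-0.8, -0.77, 0, 0, 0, 0, 1], [-0.8, -0.77, 0, 0, 0, 0, 1], [-0.8, -0.77, 0, 0, 0, 0, 1], [-0.8, -0.77, 0, 0, 0, 0, 1], [-0.8, -0.77, 0, 0, 0, 0, 1]]]}}

```text
t: 1.6
eef_pos: [506.8, 255.2, 404.4]
tcp_rot: [-3.141, 0.001, 3.134]
ft_force: [-0.6, 0.1, 0.6]
opening: 1.0
grip_force: 0.0
```

{"name": "arm_command", "arguments": {"rows": [[[-0.8, -0.77, 0, 0, 0, 0, 1], [-0.8, -0.77, 0, 0, 0, 0, 1], [-0.8, -0.77, 0, 0, 0, 0, 1], [-0.8, -0.77, 0, 0, 0, 0, 1], [-0.8, -0.77, 0, 0, 0, 0, 1], [-0.8, -0.77, 0, 0, 0, 0, 1], [-0.8, -0.77, 0, 0, 0, 0, 1]]]}}

```text
t: 2.18
eef_pos: [622.5, 143.8, 404.3]
tcp_rot: [3.141, -0.001, 3.139]
ft_force: [-0.2, -0.3, 0.0]
opening: 0.997
grip_force: 0.0
```

```bash
cat > snap.py <<'E'
from h import *
import sys,pickle
s=state();p,d=read_camera("wrist");n=sys.argv[1]
pickle.dump((s,p,d),open(n+".pkl","wb"));cv2.imwrite(f"pics/{n}.png",p[:,:,::-1])
print(s["t"],s["eef_pos"],s["tcp_rot"])
E
python3 snap.py w1
```

```text
2.1833 [622.5211108  143.82264363 404.27387497] [ 3.14139907e+00 -1.08217469e-03  3.13926237e+00]
```

View pics/w1.png

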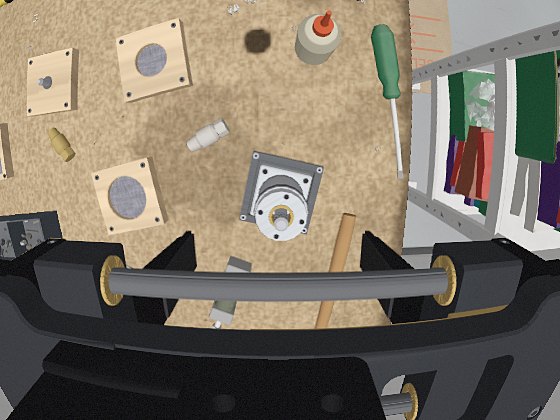

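The wrist view shows the stack at (281,215), the larger recess (127,197), the smaller recess (150,60), the pin stand (45,82) and the bottle (318,40). I'll take a second view further right.

{"name": "arm_command", "arguments": {"rows": [[[0.2, -1, 0, 0, 0, 0, 1], [0.2, -1, 0, 0, 0, 0, 1], [0.2, -1, 0, 0, 0, 0, 1], [0.2, -1, 0, 0, 0, 0, 1], [0.2, -1, 0, 0, 0, 0, 1]]]}}

```text
t: 2.65
eef_pos: [591.5, -9.2, 405.2]
tcp_rot: [-3.141, 0.0, 3.139]
ft_force: [0.8, -0.9, 0.2]
opening: 0.998
grip_force: 0.0
```

{"name": "arm_command", "arguments": {"rows": [[[0.2, -1, 0, 0, 0, 0, 1], [0.2, -1, 0, 0, 0, 0, 1], [0.2, -1, 0, 0, 0, 0, 1], [0.2, -1, 0, 0, 0, 0, 1], [0.2, -1, 0, 0, 0, 0, 1], [0.2, -1, 0, 0, 0, 0, 1], [0.2, -1, 0, 0, 0, 0, 1]]]}}

```text
t: 3.23
eef_pos: [562.8, -155.2, 404.9]
tcp_rot: [3.141, 0.0, -3.141]
ft_force: [-1.0, 1.2, -0.2]
opening: 1.0
grip_force: 0.0
```

```bash
python3 snap.py w2
cat > meas.py <<'E'
from h import *
import sys,pickle
def blocks(n):
    s,p,d=pickle.load(open(n+".pkl","rb"))
    hsv=cv2.cvtColor(p,cv2.COLOR_RGB2HSV)
    m=((hsv[...,2]>200)&(hsv[...,1]>35)&(hsv[...,1]<110)&(hsv[...,0]>12)&(hsv[...,0]<26)).astype(np.uint8)
    m=cv2.morphologyEx(m,cv2.MORPH_OPEN,np.ones((3,3)))
    cs,hi=cv2.findContours(m,cv2.RETR_CCOMP,cv2.CHAIN_APPROX_NONE)
    out=[]
    for i,c in enumerate(cs):
        if hi[0][i][3]>=0 or cv2.contourArea(c)<1500: continue
        w=plane("wrist",c[:,0],18,s)[:,:2].astype(np.float32);r=cv2.minAreaRect(w)
        print("BLOCK px",c[:,0].mean(0).round(),"c",np.round(r[0],1),"size",np.round(r[1],1),"ang",round(r[2],1))
        k=hi[0][i][2]
        while k>=0:
            if cv2.contourArea(cs[k])>60:
                v=plane("wrist",cs[k][:,0],18,s)[:,:2].astype(np.float32)
                q=cv2.minAreaRect(v);e=cv2.fitEllipse(v)
                print("   hole rect",np.round(q[0],1),np.round(q[1],1),round(q[2],1),"ell",np.round(e[0],1),np.round(e[1],1))
            k=hi[0][k][0]
if __name__=="__main__":
    for n in sys.argv[1:]: print(n);blocks(n)
E
python3 meas.py w1 w2
```

```text
3.2333 [ 562.84645001 -155.1748329   404.90763408] [ 3.14123378e+00  2.04597936e-04 -3.14127166e+00]
w1
BLOCK px [114. 195.] c [629.9 -62.5] size [101.2 119.8] ang 6.9
   hole rect [633.5 -46.2] [56.8 57.4] 39.7 ell [633.5 -46.1] [56.9 57.3]
BLOCK px [49. 83.] c [ 473.  -164.8] size [83.5 83.7] ang 88.9
   hole rect [ 472.8 -171.1] [20.3 30.8] 1.3 ell [ 471.8 -169.2] [18.4 31.8]
BLOCK px [142.  57.] c [460.4 -14.9] size [105.7 103. ] ang 14.3
   hole rect [466.8  -6. ] [42.7 42. ] 42.8 ell [466.9  -6.1] [42.1 42.7]
w2
BLOCK px [362. 235.] c [629.6 -46.7] size [76.5 84.5] ang 10.8
BLOCK px [153. 186.] c [ 562.  -309.1] size [84.8 85.9] ang 4.3
   hole rect [ 561.5 -308.3] [69.  69.8] 4.3 ell [ 561.3 -308.1] [79.4 80. ]
BLOCK px [277. 113.] c [ 472.6 -158.3] size [ 84.4 113.9] ang 0.4
   hole rect [ 473.4 -164.8] [19.1 19.1] 45.3 ell [ 473.1 -164.7] [19.  19.6]
BLOCK px [405. 105.] c [465.1  -5.7] size [87.7 84.9] ang 10.3
   hole rect [466.6  -6. ] [43.  41.8] 49.9 ell [466.7  -6.2] [42.5 42.7]
```

View pics/w2.png

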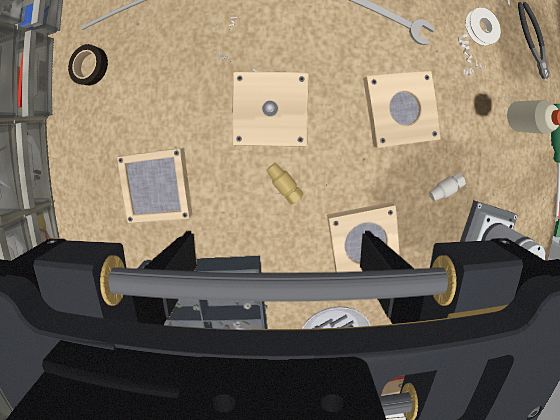

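The second view shows the pin stand at (270,108), the square nest at (153,185) and the piston nest at (404,108). Both views agree to under 1 mm. Next is the stack, from w1.

Run:
```python
from h import *
import pickle
s,p,d=pickle.load(open("w1.pkl","rb"))
x0,y0,x1,y1=230,140,335,250
c=cv2.resize(p[y0:y1,x0:x1],None,fx=6,fy=5.4,interpolation=cv2.INTER_CUBIC)
c=cv2.resize(p[y0:y1,x0:x1],None,fx=5.4,fy=5.4,interpolation=cv2.INTER_CUBIC)
cv2.imwrite("pics/w1c.png",c[:,:,::-1])
# depth -> world points
vv,uu=np.mgrid[y0:y1,x0:x1];uv=np.c_[uu.ravel(),vv.ravel()]
o,r=ray("wrist",uv,s)
H=get_calibration("wrist")["hand_eye"];ax=-(rot(s["tcp_rot"])@H[:3,2])
dd=d[vv,uu].ravel();P=o+r*(dd/(r@ax))[:,None]
ok=dd>0
for a,b in [(0,4),(10,14.5),(22,26.5),(28,31),(94,98),(108,116),(129,138)]:
    m=ok&(P[:,2]>a)&(P[:,2]<b);q=P[m]
    if m.sum()>5:
        rr=cv2.minAreaRect(q[:,:2].astype(np.float32));print(a,b,m.sum(),q.mean(0).round(1),np.round(rr[0],1),np.round(rr[1],1),round(rr[2],1))
np.save("stackP.npy",P)
```

```text
0 4 4821 [636.3 150.    0.9] [636.9 148.5] [132.6 137.4] 90.0
10 14.5 1512 [618.8 146.1  12.5] [641.  163.7] [123.2  97.6] 77.5
22 26.5 713 [613.  145.7  24.3] [630.3 146.1] [60.1 60.2] 77.1
28 31 11 [610.5 140.3  29.5] [611.5 141.5] [10.3 41. ] 12.4
94 98 214 [616.5 145.6  95.7] [622.7 146.5] [50.2 34. ] 89.8
108 116 1769 [628.5 145.8 112.6] [629.7 145.9] [44.9 45.2] 88.3
129 138 172 [629.8 145.7 133.7] [630.1 145.4] [11.  11.6] 4.3
```

View pics/w1c.png

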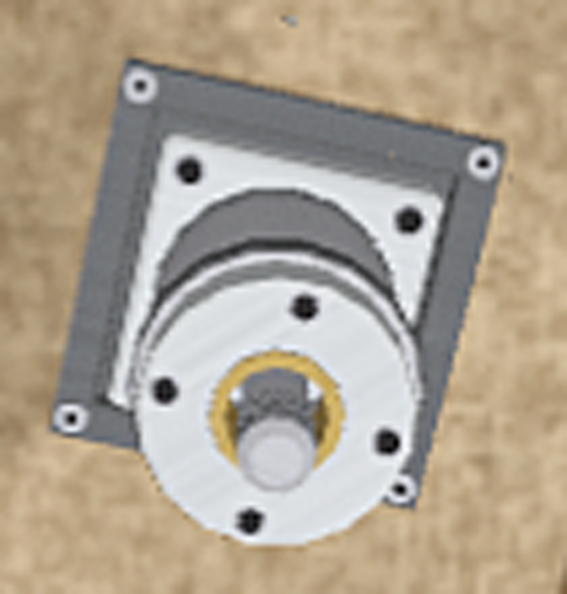

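{"name": "arm_command", "arguments": {"rows": [[[-0.224, 1, 0, 0, 0, 0, 1], [-0.224, 1, 0, 0, 0, 0, 1], [-0.224, 1, 0, 0, 0, 0, 1], [-0.224, 1, 0, 0, 0, 0, 1], [-0.224, 1, 0, 0, 0, 0, 1]]]}}

```text
t: 3.7
eef_pos: [596.8, -0.3, 404.8]
tcp_rot: [3.141, 0.0, -3.136]
ft_force: [-0.2, -0.8, 0.0]
opening: 0.999
grip_force: 0.0
```

{"name": "arm_command", "arguments": {"rows": [[[-0.224, 1, 0.5, 0, 0, 0, 1], [-0.224, 1, 0.5, 0, 0, 0, 1], [-0.224, 1, 0.5, 0, 0, 0, 1], [-0.224, 1, 0.5, 0, 0, 0, 1], [-0.224, 1, 0.5, 0, 0, 0, 1], [-0.224, 1, 0.5, 0, 0, 0, 1], [-0.224, 1, 0.5, 0, 0, 0, 1], [-0.224, 1, 0.5, 0, 0, 0, 1]]]}}

```text
t: 4.37
eef_pos: [629.9, 142.8, 330.6]
tcp_rot: [3.142, 0.001, 3.141]
ft_force: [-0.6, -0.2, 0.7]
opening: 0.999
grip_force: 0.0
```

```bash
python3 snap.py w3
python3 - <<'E'
from h import *
import pickle
s,p,d=pickle.load(open("w3.pkl","rb"))
vv,uu=np.mgrid[100:420,200:360];uv=np.c_[uu.ravel(),vv.ravel()]
o,r=ray("wrist",uv,s)
H=get_calibration("wrist")["hand_eye"];ax=-(rot(s["tcp_rot"])@H[:3,2])
dd=d[vv,uu].ravel();P=o+r*(dd/(r@ax))[:,None];ok=dd>0
for a,b in [(10,14.5),(22,26.5),(108,116),(129,138)]:
    m=ok&(P[:,2]>a)&(P[:,2]<b);m&=np.hypot(P[:,0]-630,P[:,1]-146)<45;q=P[m]
    if m.sum()>5:
        rr=cv2.minAreaRect(q[:,:2].astype(np.float32));print(a,m.sum(),np.round(rr[0],1),np.round(rr[1],1),round(rr[2],1),np.median(q[:,2]))
print("fingers px",wpix(np.array([[s['eef_pos'][0],s['eef_pos'][1],s['eef_pos'][2]-190]]),s))
E
```

```text
4.3667 [629.88008431 142.81096915 330.58398845] [3.14156555e+00 9.57618497e-04 3.14123928e+00]
10 1357 [621.2 145.5] [71.1 88.6] 3.8 12.439143809734674
22 1094 [630.1 146.3] [60.2 59.6] 77.2 24.409484578782042
108 3066 [629.7 146.1] [45.4 44.9] 59.3 112.58871783112716
129 340 [630.4 145.9] [11.3 12.1] 89.7 133.9191833886648
fingers px [[278.34118995 252.18759682]]
```

{"name": "arm_command", "arguments": {"rows": [[[0, 0.021, 0.15, 0, 0, 0, 1], [0, 0.021, 0.284, 0, 0, 0, 1], [0, 0.021, 0.284, 0, 0, 0, 1], [0, 0.021, 0.284, 0, 0, 0, 1], [0, 0.021, 0.284, 0, 0, 0, 1]]]}}

```text
t: 4.83
eef_pos: [630.4, 145.8, 288.6]
tcp_rot: [3.141, 0.002, 3.14]
ft_force: [0.0, -0.1, -0.5]
opening: 0.999
grip_force: 0.0
```

{"name": "arm_command", "arguments": {"rows": [[[0, 0, 0, 0, 0, 0, -1], [0, 0, 0, 0, 0, 0, -1], [0, 0, 0, 0, 0, 0, -1], [0, 0, 0, 0, 0, 0, -1], [0, 0, 0, 0, 0, 0, -1], [0, 0, 0, 0, 0, 0, -1], [0, 0, 0, 0, 0, 0, -1], [0, 0, 0, 0, 0, 0, -1]]]}}

```text
t: 5.5
eef_pos: [630.0, 146.5, 287.1]
tcp_rot: [3.142, -0.0, 3.141]
ft_force: [-0.8, -1.1, -0.3]
opening: 0.494
grip_force: 0.0
```

{"name": "arm_command", "arguments": {"rows": [[[0, 0, 0, 0, 0, 0, -1], [0, 0, 0, 0, 0, 0, -1], [0, 0, 0, 0, 0, 0, -1], [0, 0, 0, 0, 0, 0, -1]]]}}

```text
t: 5.83
eef_pos: [630.1, 146.5, 287.1]
tcp_rot: [3.141, 0.0, 3.141]
ft_force: [0.7, -0.3, -0.1]
opening: 0.479
grip_force: 30.0
```

{"name": "arm_command", "arguments": {"rows": [[[0, 0, -0.1, 0, 0, 0, -1], [0, 0, -0.2, 0, 0, 0, -1], [0, 0, -0.3, 0, 0, 0, -1], [0, 0, -0.4, 0, 0, 0, -1], [0, 0, -0.5, 0, 0, 0, -1], [0, 0, -0.5, 0, 0, 0, -1]]]}}

```text
t: 6.33
eef_pos: [630.3, 146.5, 364.8]
tcp_rot: [3.141, 0.004, 3.141]
ft_force: [1.0, 0.2, -0.7]
opening: 0.482
grip_force: 30.0
```

```bash
python3 snap.py w4
cat > cl.py <<'E'
from h import *
import pickle
def cloud(n,u0=0,u1=560,v0=0,v1=420):
    s,p,d=pickle.load(open(n+".pkl","rb"))
    vv,uu=np.mgrid[v0:v1,u0:u1];uv=np.c_[uu.ravel(),vv.ravel()]
    o,r=ray("wrist",uv,s)
    H=get_calibration("wrist")["hand_eye"];ax=-(rot(s["tcp_rot"])@H[:3,2])
    dd=d[vv,uu].ravel();P=o+r*(dd/(r@ax))[:,None];ok=dd>0
    return s,P[ok],uv[ok]
def slab(P,a,b,c,rad):
    m=(P[:,2]>a)&(P[:,2]<b)&(np.hypot(P[:,0]-c[0],P[:,1]-c[1])<rad);q=P[m]
    if m.sum()>5:
        r=cv2.minAreaRect(q[:,:2].astype(np.float32));print(a,b,m.sum(),np.round(r[0],1),np.round(r[1],1),round(r[2],1),"z",np.median(q[:,2]).round(1),"mean",q.mean(0).round(1))
    else: print(a,b,m.sum())
E
python3 - <<'E'
from cl import *
s,P,uv=cloud("w4")
print(s["opening"],s["grip_force"])
for a,b in [(22,26.5),(28,31),(94,98),(129,138),(155,165)]: slab(P,a,b,(630,146),45)
E
```

```text
6.3333 [630.2847158  146.5444116  364.82526686] [3.14100431 0.00407193 3.14141829]
0.4816052124723254 29.9998243432492
22 26.5 881 [630.  146.3] [60.2 59.4] 77.1 z 24.4 mean [612.1 147.1  24.3]
28 31 25 [622.9 144.9] [42.6 35.1] 85.4 z 29.6 mean [617.4 145.7  29.6]
94 98 734 [622.8 145.7] [33.8 49.9] 0.1 z 96.2 mean [619.5 145.8  96.1]
129 138 0
155 165 0
```

View pics/w4.png

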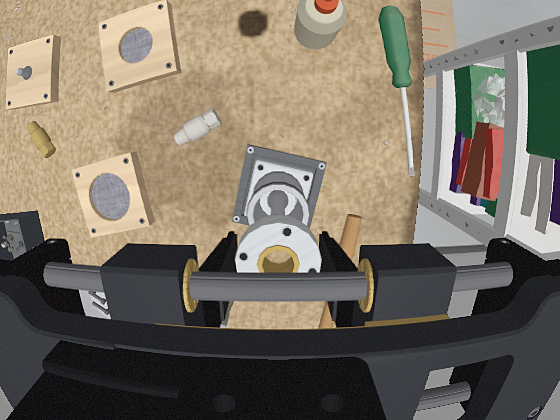

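The gland is held, and the rod stayed in the barrel (seen in the bore below). I'm moving to the pin stand.

{"name": "arm_command", "arguments": {"rows": [[[0.12, -0.23, 0, 0, 0, 0, -1], [0.3, -0.6, 0, 0, 0, 0, -1], [0.48, -0.95, 0, 0, 0, 0, -1], [0.5, -1, 0, 0, 0, 0, -1]]]}}

```text
t: 6.72
eef_pos: [555.3, -1.1, 360.8]
tcp_rot: [3.141, -0.002, -3.141]
ft_force: [1.4, -0.6, -0.6]
opening: 0.478
grip_force: 30.0
```

{"name": "arm_command", "arguments": {"rows": [[[0.12, -0.23, 0, 0, 0, 0, -1], [0.3, -0.6, 0, 0, 0, 0, -1], [0.48, -0.95, 0, 0, 0, 0, -1], [0.547, -1, 0, 0, 0, 0, -1], [0.547, -1, 0, 0, 0, 0, -1], [0.547, -1, 0, 0, 0, 0, -1]]]}}

```text
t: 7.22
eef_pos: [473.4, -151.9, 361.3]
tcp_rot: [3.141, -0.001, 3.138]
ft_force: [0.5, -0.3, -1.4]
opening: 0.482
grip_force: 30.0
```

{"name": "arm_command", "arguments": {"rows": [[[0, -0.075, 0, 0, 0, 0, -1], [0, -0.075, 0.2, 0, 0, 0, -1], [0, -0.075, 0.4, 0, 0, 0, -1], [0, -0.075, 0.5, 0, 0, 0, -1], [0, -0.075, 0.6, 0, 0, 0, -1], [0, -0.075, 0.65, 0, 0, 0, -1], [0, -0.075, 0.65, 0, 0, 0, -1]]]}}

```text
t: 7.8
eef_pos: [475.1, -160.7, 262.9]
tcp_rot: [3.14, -0.002, -3.14]
ft_force: [-0.5, 0.3, -0.9]
opening: 0.479
grip_force: 30.0
```

```bash
python3 snap.py w5
python3 - <<'E'
from cl import *
s,P,uv=cloud("w5")
z=s["eef_pos"][2]-175
print(z)
slab(P,z-4,z+4,s["eef_pos"],26)
for a,b in [(14,22)]: slab(P,a,b,(473,-165),60)
E
sed -i 's/q=plane/q=plane/' meas.py; python3 meas.py w5
```

```text
7.8 [ 475.07846648 -160.68337554  262.94205468] [ 3.14025067e+00 -2.40720673e-03 -3.14037384e+00]
87.94205467998898
83.94205467998898 91.94205467998898 3351 [ 466.3 -160.8] [29.5 46.9] 2.1 z 88.5 mean [ 465.8 -160.7   88.4]
14 22 7593 [ 467.6 -164.4] [84.8 74.5] 89.0 z 18.6 mean [ 454.6 -165.    18.5]
w5
BLOCK px [269. 200.] c [ 459.8 -166.3] size [88.6 57.5] ang 89.7
   hole rect [ 439.1 -129.2] [7.1 7. ] 46.0 ell [ 438.9 -129.3] [7.1 7.7]
   hole rect [ 437.8 -198.6] [7.  7.7] 44.0 ell [ 437.9 -198.5] [7.3 7.8]
BLOCK px [466. 204.] c [466.3  -4.6] size [84.6 86.2] ang 10.0
   hole rect [466.3  -6.2] [42.7 42.2] 61.4 ell [466.5  -6.2] [41.9 42.6]
   hole rect [438.3 -45.4] [7.2 7.6] 44.6 ell [438.3 -45.5] [7.3 7.6]
```

View pics/w5.png

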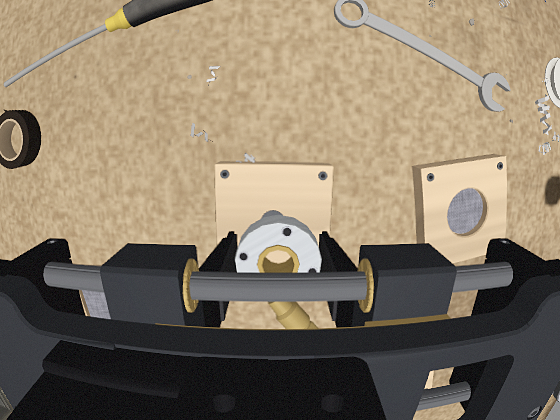

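{"name": "arm_command", "arguments": {"rows": [[[0.01, -0.025, 0.1, 0, 0, 0, -1], [0.01, -0.025, 0.1, 0, 0, 0, -1], [0.01, -0.025, 0.1, 0, 0, 0, -1], [0.01, -0.025, 0.1, 0, 0, 0, -1], [0.01, -0.025, 0.1, 0, 0, 0, -1], [0.01, -0.025, 0.1, 0, 0, 0, -1]]]}}

```text
t: 8.35
eef_pos: [473.3, -165.0, 250.3]
tcp_rot: [-3.141, 0.001, 3.142]
ft_force: [0.6, -0.9, -1.4]
opening: 0.481
grip_force: 30.0
```

```bash
python3 -c "
from h import *
s=state();print(s['eef_pos'],s['joints'],s['qvel'].round(4))"
```

```text
[ 473.25148356 -164.97650306  250.29641093] [-4.67316393e-01  5.46344012e-01  2.00795842e+00  1.81944470e-04
  5.86205627e-01 -2.03818895e+00] [-0.0012  0.0041  0.0013  0.0007 -0.0038  0.0013]
```

{"name": "arm_command", "arguments": {"rows": [[[0, 0.002, 0.05, 0, 0, 0, -1], [0, 0.002, 0.09, 0, 0, 0, -1], [0, 0.002, 0.13, 0, 0, 0, -1], [0, 0.002, 0.17, 0, 0, 0, -1], [0, 0.002, 0.2, 0, 0, 0, -1], [0, 0.002, 0.22, 0, 0, 0, -1], [0, 0.002, 0.22, 0, 0, 0, -1], [0, 0.002, 0.22, 0, 0, 0, -1]]]}}

```text
t: 9.02
eef_pos: [473.1, -164.8, 216.4]
tcp_rot: [3.141, -0.0, 3.141]
ft_force: [0.5, -0.3, -1.8]
opening: 0.479
grip_force: 30.0
```

{"name": "arm_command", "arguments": {"rows": [[[0, 0, 0.008, 0, 0, 0, -1], [0, 0, 0.014, 0, 0, 0, -1], [0, 0, 0.014, 0, 0, 0, -1], [0, 0, 0.014, 0, 0, 0, -1]]]}}

```text
t: 9.35
eef_pos: [473.1, -164.8, 214.6]
tcp_rot: [3.142, 0.0, 3.141]
ft_force: [0.6, 0.3, -1.4]
opening: 0.481
grip_force: 30.0
```

{"name": "arm_command", "arguments": {"rows": [[[0, 0, 0.003, 0, 0, 0, 1], [0, 0, 0.003, 0, 0, 0, 1], [0, 0, 0.003, 0, 0, 0, 1], [0, 0, 0.003, 0, 0, 0, 1], [0, 0, 0.003, 0, 0, 0, 1], [0, 0, 0.003, 0, 0, 0, 1]]]}}

```text
t: 9.85
eef_pos: [473.1, -164.8, 214.1]
tcp_rot: [3.142, 0.0, 3.141]
ft_force: [-0.2, -0.1, -0.8]
opening: 0.843
grip_force: 0.0
```

{"name": "arm_command", "arguments": {"rows": [[[0, 0, -0.3, 0, 0, 0, 1], [0, 0, -0.6, 0, 0, 0, 1], [0, 0, -1, 0, 0, 0, 1], [0, 0, -1, 0, 0, 0, 1], [0, 0, -1, 0, 0, 0, 1], [0, 0, -1, 0, 0, 0, 1]]]}}

```text
t: 10.35
eef_pos: [472.9, -164.6, 365.2]
tcp_rot: [-3.14, 0.003, 3.141]
ft_force: [-0.0, -0.4, -0.4]
opening: 0.999
grip_force: 0.0
```

```bash
python3 snap.py w6
python3 - <<'E'
from cl import *
s,P,uv=cloud("w6")
for a,b in [(17,21),(36,43)]: slab(P,a,b,(473,-165),60)
E
```

```text
10.35 [ 472.91358343 -164.63906468  365.20421795] [-3.14035413e+00  2.70506065e-03  3.14140083e+00]
17 21 4578 [ 473.  -164.7] [84.4 83.9] 88.7 z 18.6 mean [ 470.1 -164.1   18.6]
36 43 1521 [ 473.  -165.3] [44.6 44.8] 89.2 z 39.6 mean [ 472.5 -165.4   39.6]
```

{"name": "arm_command", "arguments": {"rows": [[[-0.12, 0.23, 0, 0, 0, 0, 1], [-0.3, 0.6, 0, 0, 0, 0, 1], [-0.5, 1, 0, 0, 0, 0, 1], [-0.5, 1, 0, 0, 0, 0, 1]]]}}

```text
t: 10.73
eef_pos: [546.9, -16.6, 362.2]
tcp_rot: [3.141, -0.003, 3.14]
ft_force: [0.2, -0.9, 0.4]
opening: 1.001
grip_force: 0.0
```

{"name": "arm_command", "arguments": {"rows": [[[-0.2, 0.4, 0, 0, 0, 0, 0.5], [-0.4, 0.7, 0, 0, 0, 0, 0.5], [-0.55, 1, 0, 0, 0, 0, 0.5], [-0.55, 1, 0, 0, 0, 0, 0.5], [-0.55, 1, 0, 0, 0, 0, 0.5], [-0.55, 1, 0, 0, 0, 0, 0.5], [-0.55, 1, 0, 0, 0, 0, 0.5]]]}}

```text
t: 11.32
eef_pos: [628.7, 131.7, 362.1]
tcp_rot: [-3.141, -0.003, -3.141]
ft_force: [0.6, 0.7, -0.5]
opening: 0.751
grip_force: 0.0
```

```bash
python3 snap.py w7
python3 - <<'E'
from cl import *
s,P,uv=cloud("w7")
for a,b in [(22,26.5),(43,48),(93,99),(129,138)]: slab(P,a,b,(630,146),45)
E
```

```text
11.3167 [628.71803708 131.70967172 362.0773126 ] [-3.1411667  -0.00327422 -3.14105533]
22 26.5 955 [630.5 146.3] [60.4 60.3] 77.2 z 24.4 mean [614.1 143.6  24.4]
43 48 383 [627.9 145.6] [43.8 39.6] 10.8 z 45.5 mean [633.2 146.4  45.6]
93 99 1239 [630.6 145.7] [49.9 50.9] 36.6 z 96.3 mean [629.5 146.   96.1]
129 138 255 [630.5 145.7] [11.8 11.8] 61.0 z 133.9 mean [629.8 145.6 133.7]
```

{"name": "arm_command", "arguments": {"rows": [[[-0.012, 0.093, 0, 0, 0, 0, 0.2], [-0.012, 0.093, 0, 0, 0, 0, 0.2], [-0.012, 0.093, 0.2, 0, 0, 0, 0.2], [-0.012, 0.093, 0.35, 0, 0, 0, 0.2], [-0.012, 0.093, 0.45, 0, 0, 0, 0.2], [-0.012, 0.093, 0.45, 0, 0, 0, 0.2], [-0.012, 0.093, 0.45, 0, 0, 0, 0.2]]]}}

```text
t: 11.95
eef_pos: [630.8, 145.3, 296.5]
tcp_rot: [-3.142, -0.001, 3.141]
ft_force: [-0.1, -0.3, 0.8]
opening: 0.603
grip_force: 0.0
```

{"name": "arm_command", "arguments": {"rows": [[[0, 0, 0, 0, 0, 0, -1], [0, 0, 0, 0, 0, 0, -1], [0, 0, 0, 0, 0, 0, -1], [0, 0, 0, 0, 0, 0, -1], [0, 0, 0, 0, 0, 0, -1], [0, 0, 0, 0, 0, 0, -1], [0, 0, 0, 0, 0, 0, -1], [0, 0, 0, 0, 0, 0, -1], [0, 0, 0, 0, 0, 0, -1], [0, 0, 0, 0, 0, 0, -1]]]}}

```text
t: 12.78
eef_pos: [630.8, 145.8, 296.6]
tcp_rot: [3.141, 0.0, 3.141]
ft_force: [0.8, 0.1, 1.1]
opening: 0.119
grip_force: 30.0
```

{"name": "arm_command", "arguments": {"rows": [[[0, 0, -0.06, 0, 0, 0, -1], [0, 0, -0.15, 0, 0, 0, -1], [0, 0, -0.25, 0, 0, 0, -1], [0, 0, -0.35, 0, 0, 0, -1], [0, 0, -0.45, 0, 0, 0, -1], [0, 0, -0.55, 0, 0, 0, -1], [0, 0, -0.65, 0, 0, 0, -1], [0, 0, -0.65, 0, 0, 0, -1], [0, 0, -0.65, 0, 0, 0, -1]]]}}

```text
t: 13.53
eef_pos: [630.6, 145.7, 394.7]
tcp_rot: [3.141, 0.001, 3.141]
ft_force: [-0.2, 0.5, -1.7]
opening: 0.116
grip_force: 30.0
```

```bash
python3 snap.py w8
python3 - <<'E'
from cl import *
s,P,uv=cloud("w8")
print(s["opening"])
for a,b in [(22,26.5),(27,31),(93,99),(133,146)]: slab(P,a,b,(630,146),45)
E
```

```text
13.5333 [630.60806561 145.73504152 394.68211896] [3.14138900e+00 1.32001615e-03 3.14141030e+00]
0.11592539555044531
22 26.5 775 [630.1 146.2] [60.1 59.6] 77.1 z 24.3 mean [613.5 146.4  24.3]
27 31 340 [623.4 144.7] [41.4 34.4] 89.4 z 29.5 mean [630.4 146.2  29.4]
93 99 633 [624.4 146.2] [50.9 37.7] 88.6 z 96.2 mean [619.7 146.4  96. ]
133 146 951 [628.9 144.8] [31.6 35.6] 9.6 z 143.5 mean [624.2 145.3 142.8]
```

View pics/w8.png

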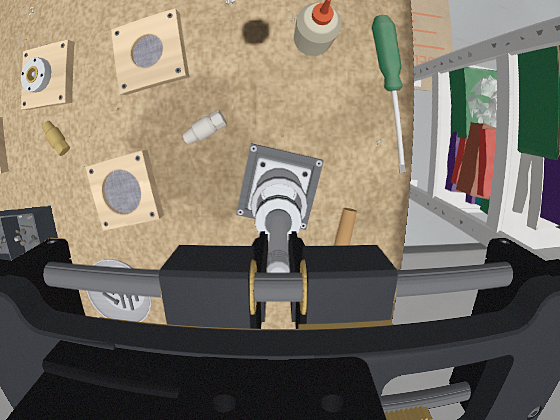

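The piston is hanging clear of the barrel and the gland sits on its pin. I'm moving to the small recess.

{"name": "arm_command", "arguments": {"rows": [[[0.1, -0.1, 0, 0, 0, 0, -1], [0.3, -0.28, 0, 0, 0, 0, -1], [0.5, -0.48, 0, 0, 0, 0, -1], [0.7, -0.66, 0, 0, 0, 0, -1], [0.88, -0.82, 0, 0, 0, 0, -1], [0.98, -0.91, 0, 0, 0, 0, -1], [1, -0.927, 0, 0, 0, 0, -1], [1, -0.927, 0, 0, 0, 0, -1]]]}}

```text
t: 14.25
eef_pos: [480.2, 6.1, 393.7]
tcp_rot: [3.141, -0.001, 3.14]
ft_force: [0.3, 0.1, -1.2]
opening: 0.118
grip_force: 30.0
```

{"name": "arm_command", "arguments": {"rows": [[[0.093, -0.086, 0.15, 0, 0, 0, -1], [0.093, -0.086, 0.3, 0, 0, 0, -1], [0.093, -0.086, 0.45, 0, 0, 0, -1], [0.093, -0.086, 0.55, 0, 0, 0, -1], [0.093, -0.086, 0.6, 0, 0, 0, -1], [0.093, -0.086, 0.6, 0, 0, 0, -1], [0.093, -0.086, 0.6, 0, 0, 0, -1]]]}}

```text
t: 14.83
eef_pos: [467.4, -5.8, 304.0]
tcp_rot: [3.141, -0.0, -3.141]
ft_force: [0.2, 0.4, -0.8]
opening: 0.117
grip_force: 30.0
```

```bash
python3 snap.py w9
python3 - <<'E'
from cl import *
s,P,uv=cloud("w9")
z=s["eef_pos"][2]-267.6+16;print(z)
slab(P,z-3,z+3,s["eef_pos"],24)
for a,b in [(17,21)]: slab(P,a,b,(467,-6),60)
E
python3 meas.py w9
```

```text
14.8333 [467.4240888   -5.80353897 303.97545191] [ 3.14139396e+00 -4.92482965e-04 -3.14120812e+00]
52.37545190690429
49.37545190690429 55.37545190690429 871 [465.1  -6.5] [31.3 35. ] 10.3 z 52.9 mean [461.2  -6.3  52.8]
17 21 5957 [465.6  -6.1] [83.4 84.4] 9.9 z 18.6 mean [455.4  -4.9  18.6]
w9
BLOCK px [108. 214.] c [ 473.5 -165.2] size [84.9 84.7] ang 89.2
BLOCK px [271. 197.] c [466.9 -16.9] size [ 83.1 120.7] ang 8.8
   hole rect [426.5  22.1] [7.8 7.4] 64.2 ell [426.5  22.1] [7.4 7.8]
```

{"name": "arm_command", "arguments": {"rows": [[[0.003, 0.003, 0.03, 0, 0, 0, -1], [0.003, 0.003, 0.06, 0, 0, 0, -1], [0.003, 0.003, 0.09, 0, 0, 0, -1], [0.003, 0.003, 0.12, 0, 0, 0, -1], [0.003, 0.003, 0.15, 0, 0, 0, -1], [0.003, 0.003, 0.16, 0, 0, 0, -1], [0.003, 0.003, 0.16, 0, 0, 0, -1], [0.003, 0.003, 0.16, 0, 0, 0, -1]]]}}

```text
t: 15.55
eef_pos: [466.4, -5.8, 280.0]
tcp_rot: [3.141, -0.0, 3.141]
ft_force: [-0.4, 0.4, -1.7]
opening: 0.118
grip_force: 30.0
```

{"name": "arm_command", "arguments": {"rows": [[[0, 0, 0.008, 0, 0, 0, -1], [0, 0, 0.014, 0, 0, 0, -1], [0, 0, 0.014, 0, 0, 0, -1], [0, 0, 0.014, 0, 0, 0, -1]]]}}

```text
t: 15.88
eef_pos: [466.3, -5.7, 278.0]
tcp_rot: [3.142, 0.0, 3.141]
ft_force: [-0.5, -0.6, -1.1]
opening: 0.114
grip_force: 30.0
```

{"name": "arm_command", "arguments": {"rows": [[[0, 0, 0, 0, 0, 0, 1], [0, 0, 0, 0, 0, 0, 1], [0, 0, 0, 0, 0, 0, 1], [0, 0, 0, 0, 0, 0, 1], [0, 0, 0, 0, 0, 0, 1]]]}}

```text
t: 16.3
eef_pos: [466.4, -5.7, 278.0]
tcp_rot: [3.142, 0.0, 3.141]
ft_force: [-0.0, 0.8, 0.4]
opening: 0.41
grip_force: 0.0
```

{"name": "arm_command", "arguments": {"rows": [[[0, 0, -0.2, 0, 0, 0, 1], [0, 0, -0.45, 0, 0, 0, 1], [0, 0, -0.6, 0, 0, 0, 1], [0, 0, -0.6, 0, 0, 0, 1], [0, 0, -0.6, 0, 0, 0, 1]]]}}

```text
t: 16.72
eef_pos: [466.2, -5.7, 368.8]
tcp_rot: [-3.141, 0.003, 3.141]
ft_force: [-0.1, 1.1, 0.5]
opening: 0.761
grip_force: 0.0
```

```bash
python3 snap.py w10
python3 - <<'E'
from cl import *
s,P,uv=cloud("w10")
for a,b in [(17,20),(24,29),(110,120)]: slab(P,a,b,(467,-6),60)
E
```

```text
16.7167 [466.1910782   -5.66026543 368.80907065] [-3.14127904e+00  2.61284767e-03  3.14145953e+00]
17 20 4683 [466.7  -6.2] [84.1 84.6] 9.9 z 18.6 mean [464.2  -5.9  18.6]
24 29 503 [465.   -6.4] [34.1 32.6] 85.5 z 26.5 mean [462.9  -6.1  26.5]
110 120 205 [466.1  -6.3] [12.1 11.4] 0.1 z 115.0 mean [465.5  -6.1 114.7]
```

{"name": "arm_command", "arguments": {"rows": [[[-0.2, 0.2, 0, 0, 0, 0, 1], [-0.4, 0.4, 0, 0, 0, 0, 1], [-0.7, 0.65, 0, 0, 0, 0, 1], [-1, 0.925, 0, 0, 0, 0, 1], [-1, 0.925, 0, 0, 0, 0, 1], [-1, 0.925, 0, 0, 0, 0, 1]]]}}

```text
t: 17.27
eef_pos: [619.6, 136.7, 365.2]
tcp_rot: [3.141, -0.001, -3.139]
ft_force: [-0.9, -0.5, -0.0]
opening: 0.997
grip_force: 0.0
```

{"name": "arm_command", "arguments": {"rows": [[[-0.093, 0.086, 0, 0, 0, 0, 1], [-0.093, 0.086, 0, 0, 0, 0, 1], [-0.093, 0.086, 0, 0, 0, 0, 1], [-0.093, 0.086, 0, 0, 0, 0, 1]]]}}

```text
t: 17.6
eef_pos: [629.8, 145.4, 366.9]
tcp_rot: [-3.141, -0.002, 3.141]
ft_force: [0.7, -0.2, -0.2]
opening: 0.999
grip_force: 0.0
```

```bash
python3 snap.py w11
python3 - <<'E'
from cl import *
s,P,uv=cloud("w11")
for a,b in [(22,26.5),(93,99)]: slab(P,a,b,(630,146),45)
E
```

```text
17.6 [629.8117435  145.39932649 366.86457879] [-3.14127902e+00 -2.01587391e-03  3.14131490e+00]
22 26.5 966 [630.3 146.1] [60.  59.9] 77.1 z 24.4 mean [615.8 146.3  24.3]
93 99 1175 [630.5 146. ] [50.5 49.3] 89.6 z 96.2 mean [629.6 146.   96.1]
```

{"name": "arm_command", "arguments": {"rows": [[[-0.004, 0.004, 0.2, 0, 0, 0, 1], [-0.004, 0.004, 0.4, 0, 0, 0, 1], [-0.004, 0.004, 0.6, 0, 0, 0, 1], [-0.004, 0.004, 0.75, 0, 0, 0, 1], [-0.004, 0.004, 0.867, 0, 0, 0, 1], [-0.004, 0.004, 0.867, 0, 0, 0, 1], [-0.004, 0.004, 0.867, 0, 0, 0, 1]]]}}

```text
t: 18.23
eef_pos: [630.7, 146.0, 237.8]
tcp_rot: [-3.141, -0.001, 3.141]
ft_force: [0.1, 0.4, 1.2]
opening: 0.999
grip_force: 0.0
```

{"name": "arm_command", "arguments": {"rows": [[[0, 0, 0, 0, 0, 0, -1], [0, 0, 0, 0, 0, 0, -1], [0, 0, 0, 0, 0, 0, -1], [0, 0, 0, 0, 0, 0, -1], [0, 0, 0, 0, 0, 0, -1], [0, 0, 0, 0, 0, 0, -1], [0, 0, 0, 0, 0, 0, -1], [0, 0, 0, 0, 0, 0, -1], [0, 0, 0, 0, 0, 0, -1], [0, 0, 0, 0, 0, 0, -1]]]}}

```text
t: 19.07
eef_pos: [630.9, 146.6, 238.0]
tcp_rot: [3.141, 0.0, 3.141]
ft_force: [-0.3, 0.9, 1.5]
opening: 0.532
grip_force: 30.0
```

{"name": "arm_command", "arguments": {"rows": [[[0, 0, -0.06, 0, 0, 0, -1], [0, 0, -0.15, 0, 0, 0, -1], [0, 0, -0.25, 0, 0, 0, -1], [0, 0, -0.35, 0, 0, 0, -1], [0, 0, -0.4, 0, 0, 0, -1], [0, 0, -0.4, 0, 0, 0, -1]]]}}

```text
t: 19.57
eef_pos: [631.1, 146.5, 299.9]
tcp_rot: [3.141, 0.003, 3.141]
ft_force: [0.3, 0.1, -1.3]
opening: 0.528
grip_force: 30.0
```

```bash
python3 snap.py w12
python3 - <<'E'
from cl import *
s,P,uv=cloud("w12")
print(s["opening"])
for a,b in [(22,26.5),(28,31),(80,90),(148,162)]: slab(P,a,b,(630,146),45)
E
```

```text
19.5667 [631.08134772 146.528988   299.85044525] [3.14115588e+00 2.77174828e-03 3.14137895e+00]
0.5282997854980451
22 26.5 2075 [629.5 146.4] [60.  58.1] 77.2 z 24.5 mean [613.5 146.8  24.4]
28 31 279 [618.4 146. ] [31.1 10.8] 89.6 z 29.5 mean [618.2 146.1  29.5]
80 90 110 [628.6 148.2] [45.8 40.5] 10.1 z 88.9 mean [639.4 146.9  88.9]
148 162 4519 [628.3 142.5] [66.2 48.2] 67.9 z 157.0 mean [625.8 146.4 155.8]
```

View pics/w12.png

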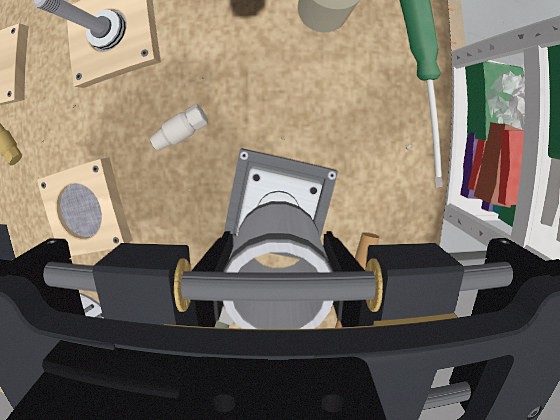

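The barrel is held and the flange remains in the fixture.

{"name": "arm_command", "arguments": {"rows": [[[0, -0.12, 0, 0, 0, 0, -1], [-0.01, -0.35, 0, 0, 0, 0, -1], [-0.01, -0.6, 0, 0, 0, 0, -1], [-0.015, -0.85, 0, 0, 0, 0, -1], [-0.02, -1, 0, 0, 0, 0, -1], [-0.02, -1, 0, 0, 0, 0, -1], [-0.02, -1, 0, 0, 0, 0, -1]]]}}

```text
t: 20.2
eef_pos: [633.8, -4.7, 296.9]
tcp_rot: [3.141, -0.002, 3.139]
ft_force: [-0.3, 1.2, -2.0]
opening: 0.528
grip_force: 30.0
```

{"name": "arm_command", "arguments": {"rows": [[[0, -0.15, 0, 0, 0, 0, -1], [0, -0.283, 0.1, 0, 0, 0, -1], [0, -0.283, 0.25, 0, 0, 0, -1], [0, -0.283, 0.33, 0, 0, 0, -1], [0, -0.283, 0.33, 0, 0, 0, -1], [0, -0.283, 0.33, 0, 0, 0, -1], [0, -0.283, 0.33, 0, 0, 0, -1]]]}}

```text
t: 20.78
eef_pos: [634.2, -45.0, 249.1]
tcp_rot: [3.142, 0.001, -3.141]
ft_force: [0.2, -0.2, -2.3]
opening: 0.531
grip_force: 30.0
```

```bash
python3 snap.py w13
python3 - <<'E'
from cl import *
s,P,uv=cloud("w13")
z=s["eef_pos"][2]-214+72;print(z)
slab(P,z-3,z+3,s["eef_pos"],27)
slab(P,17,20,(633,-46),60)
q=P[(P[:,2]>z-2)&(P[:,2]<z+2)&(np.hypot(*(P[:,:2]-s["eef_pos"][:2]).T)<28)];print(q.min(0),q.max(0))
E
python3 meas.py w13
```

```text
20.7833 [634.19510315 -44.97666167 249.05331833] [ 3.14153764e+00  6.56074116e-04 -3.14058840e+00]
107.05331833370604
104.05331833370604 110.05331833370604 2687 [631.5 -45.3] [45.4 50.9] 1.1 z 107.1 mean [627.1 -45.3 106.9]
17 20 5367 [626.9 -47.4] [72.1 84.8] 11.0 z 18.6 mean [609.7 -47.4  18.6]
[608.77770426 -70.70469905 105.05523776] [653.52600712 -19.59687553 109.04026363]
w13
BLOCK px [217. 191.] c [608.1 -68.4] size [ 96.3 132.7] ang 0.5
   hole rect [628.1 -93. ] [9.  6.3] 10.9 ell [628.2 -92.8] [6.5 9.3]
   hole rect [605.9 -86.5] [7.6 6.8] 89.6 ell [606.  -86.7] [7.1 7.6]
   hole rect [592.6 -18.7] [7.1 7.5] 46.1 ell [592.8 -18.7] [7.3 7.5]
BLOCK px [246. 112.] c [557.4 -69.7] size [45.9 91.1] ang 44.2
   hole rect [549.  -41.4] [9.9 7.1] 19.7 ell [548.2 -42.3] [ 6.5 10.1]
BLOCK px [340.  23.] c [492.3  -1.5] size [36.7 86.5] ang 5.6
   hole rect [506.  -34.1] [7.1 7.7] 89.9 ell [506.  -34.1] [7.3 7.9]
   hole rect [493.9  34.2] [7.2 7.5] 47.5 ell [494.   34.1] [7.6 8. ]
BLOCK px [112.  37.] c [ 489.4 -165.2] size [84.6 51.4] ang 88.1
   hole rect [ 506.6 -200.1] [8.2 7.8] 2.8 ell [ 506.6 -200.2] [7.8 8.2]
   hole rect [ 507.5 -130.9] [7.9 7.3] 41.4 ell [ 507.6 -130.9] [7.4 8.1]
```

{"name": "arm_command", "arguments": {"rows": [[[0.003, -0.006, 0.02, 0, 0, 0, -1], [0.003, -0.006, 0.05, 0, 0, 0, -1], [0.003, -0.006, 0.08, 0, 0, 0, -1], [0.003, -0.006, 0.11, 0, 0, 0, -1], [0.003, -0.006, 0.14, 0, 0, 0, -1], [0.003, -0.006, 0.155, 0, 0, 0, -1], [0.003, -0.006, 0.155, 0, 0, 0, -1], [0.003, -0.006, 0.155, 0, 0, 0, -1]]]}}

```text
t: 21.5
eef_pos: [633.5, -46.9, 225.0]
tcp_rot: [3.141, -0.0, 3.141]
ft_force: [-0.6, -0.4, -2.4]
opening: 0.533
grip_force: 30.0
```

Underside at about 11 mm with no contact force; a touch lower, then release.

{"name": "arm_command", "arguments": {"rows": [[[0, 0.003, 0.005, 0, 0, 0, -1], [0, 0.003, 0.006, 0, 0, 0, -1], [0, 0.003, 0.006, 0, 0, 0, -1]]]}}

```text
t: 21.75
eef_pos: [633.5, -46.4, 224.4]
tcp_rot: [3.142, 0.0, 3.141]
ft_force: [-0.4, 0.5, -2.0]
opening: 0.531
grip_force: 30.0
```

{"name": "arm_command", "arguments": {"rows": [[[0, 0, 0, 0, 0, 0, 1], [0, 0, 0, 0, 0, 0, 1], [0, 0, 0, 0, 0, 0, 1], [0, 0, 0, 0, 0, 0, 1], [0, 0, 0, 0, 0, 0, 1], [0, 0, 0, 0, 0, 0, 1], [0, 0, 0, 0, 0, 0, 1]]]}}

```text
t: 22.33
eef_pos: [633.5, -46.4, 224.3]
tcp_rot: [3.142, 0.0, 3.141]
ft_force: [0.8, -0.3, 0.5]
opening: 0.961
grip_force: 0.0
```

{"name": "arm_command", "arguments": {"rows": [[[0, 0, -0.15, 0, 0, 0, 1], [0, 0, -0.4, 0, 0, 0, 1], [0, 0, -0.65, 0, 0, 0, 1], [0, 0, -0.8, 0, 0, 0, 1], [0, 0, -0.8, 0, 0, 0, 1], [0, 0, -0.8, 0, 0, 0, 1]]]}}

```text
t: 22.83
eef_pos: [633.3, -46.4, 345.5]
tcp_rot: [-3.141, 0.003, 3.141]
ft_force: [0.2, -0.1, -0.1]
opening: 1.004
grip_force: 0.0
```

```bash
python3 snap.py w14
python3 - <<'E'
from cl import *
s,P,uv=cloud("w14")
slab(P,79,87,(633,-46),40)
slab(P,17,20,(633,-46),60)
E
```

```text
22.8333 [633.32006022 -46.35094459 345.52686692] [-3.14125272e+00  2.54013522e-03  3.14142314e+00]
79 87 1269 [633.3 -46.6] [50.6 50.2] 88.8 z 82.2 mean [632.2 -46.9  82. ]
17 20 3410 [633.4 -46.3] [84.4 84.7] 11.0 z 18.6 mean [621.5 -44.9  18.6]
```

The barrel is seated (top at 82 mm). The flange is next, with the gripper turned to its 77.1° edge angle.

{"name": "arm_command", "arguments": {"rows": [[[0, 0.2, 0, 0, 0, 0, 1], [0, 0.45, 0, 0, 0, 0, 1], [0.01, 0.75, 0, 0, 0, 0, 1], [0.02, 1, 0, 0, 0, 0, 1], [0.02, 1, 0, 0, 0, 0, 1]]]}}

```text
t: 23.3
eef_pos: [629.6, 109.4, 342.4]
tcp_rot: [3.141, -0.003, -3.138]
ft_force: [-0.0, 0.3, 0.2]
opening: 1.001
grip_force: 0.0
```

{"name": "arm_command", "arguments": {"rows": [[[0, 0.284, 0, 0, 0, 0.0178, 1], [0, 0.284, 0, 0, 0, 0.0358, 1], [0, 0.284, 0, 0, 0, 0.0358, 1], [0, 0.284, 0, 0, 0, 0.0358, 1], [0, 0.284, 0, 0, 0, 0.0358, 1], [0, 0.284, 0, 0, 0, 0.0358, 1]]]}}

```text
t: 23.8
eef_pos: [630.6, 145.1, 343.8]
tcp_rot: [-3.141, -0.001, 2.918]
ft_force: [-0.3, -1.2, 0.4]
opening: 0.998
grip_force: 0.0
```

```bash
python3 snap.py w15
python3 - <<'E'
from cl import *
s,P,uv=cloud("w15")
slab(P,22,26.5,(630,146),45)
slab(P,27.5,32,(630,146),40)
slab(P,10.5,14.5,(630,146),65)
c=np.array([630.3,146.2]);T=rot(s["tcp_rot"])
print((T.T@np.r_[c-s["eef_pos"][:2],204.5-s["eef_pos"][2]])/150)
E
```

```text
23.8 [630.62623542 145.13361517 343.79690644] [-3.14132330e+00 -7.16632889e-04  2.91776012e+00]
22 26.5 2719 [629.9 146.3] [60.1 59.8] 77.3 z 24.5 mean [628.8 146.6  24.5]
27.5 32 1063 [630.3 146.3] [34.3 34.6] 6.4 z 29.5 mean [630.  146.3  29.5]
10.5 14.5 2590 [630.5 146.3] [84.7 83.6] 77.2 z 12.6 mean [629.  147.8  12.6]
[0.00303317 0.00669926 0.92864668]
```

{"name": "arm_command", "arguments": {"rows": [[[0.003, 0.007, 0.2, 0, 0, 0, 1], [0.003, 0.007, 0.45, 0, 0, 0, 1], [0.003, 0.007, 0.65, 0, 0, 0, 1], [0.003, 0.007, 0.8, 0, 0, 0, 1], [0.003, 0.007, 0.88, 0, 0, 0, 1], [0.003, 0.007, 0.92, 0, 0, 0, 1], [0.003, 0.007, 0.92, 0, 0, 0, 1], [0.003, 0.007, 0.92, 0, 0, 0, 1]]]}}

```text
t: 24.52
eef_pos: [630.7, 147.2, 207.3]
tcp_rot: [3.141, 0.001, 2.917]
ft_force: [-0.1, -0.6, 0.2]
opening: 1.0
grip_force: 0.0
```

{"name": "arm_command", "arguments": {"rows": [[[0, 0, 0, 0, 0, 0, -1], [0, 0, 0, 0, 0, 0, -1], [0, 0, 0, 0, 0, 0, -1], [0, 0, 0, 0, 0, 0, -1], [0, 0, 0, 0, 0, 0, -1], [0, 0, 0, 0, 0, 0, -1], [0, 0, 0, 0, 0, 0, -1], [0, 0, 0, 0, 0, 0, -1]]]}}

```text
t: 25.18
eef_pos: [630.3, 147.4, 206.5]
tcp_rot: [3.141, 0.0, 2.916]
ft_force: [-0.6, -0.4, 2.9]
opening: 0.628
grip_force: 30.0
```

{"name": "arm_command", "arguments": {"rows": [[[0, 0, -0.03, 0, 0, 0, -1], [0, 0, -0.08, 0, 0, 0, -1], [0, 0, -0.18, 0, 0, 0, -1], [0, 0, -0.3, 0, 0, 0, -1], [0, 0, -0.45, 0, 0, 0, -1], [0, 0, -0.6, 0, 0, 0, -1], [0, 0, -0.75, 0, 0, 0, -1], [0, 0, -0.8, 0, 0, 0, -1], [0, 0, -0.8, 0, 0, 0, -1]]]}}

```text
t: 25.93
eef_pos: [630.3, 147.3, 328.4]
tcp_rot: [3.14, 0.003, 2.916]
ft_force: [-0.1, -0.2, -1.3]
opening: 0.627
grip_force: 30.0
```

```bash
python3 snap.py w16
python3 - <<'E'
from cl import *
s,P,uv=cloud("w16")
z=s["eef_pos"][2]-200.5+18;print(z,s["opening"])
slab(P,z-2.5,z+2.5,s["eef_pos"],45)
slab(P,z+3,z+8,s["eef_pos"],19)
E
```

```text
25.9333 [630.32391874 147.33632689 328.43778586] [3.14027131 0.00332814 2.91648218]
145.93778586375817 0.6270088926962931
143.43778586375817 148.43778586375817 5672 [631.2 146.9] [69.1 60.6] 77.1 z 146.4 mean [618.8 149.5 146.4]
148.93778586375817 153.93778586375817 2364 [625.6 148. ] [34.9 24.1] 76.5 z 151.5 mean [626.3 147.9 151.4]
```

View pics/w16.png

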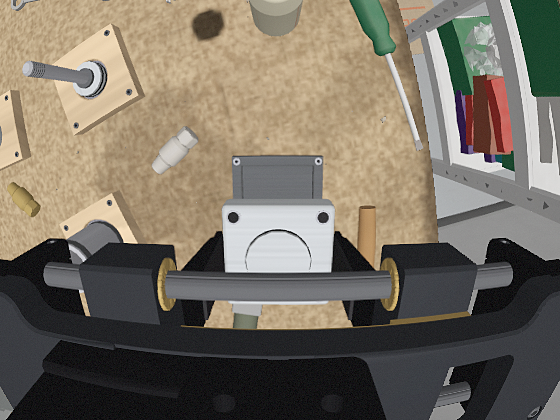

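{"name": "arm_command", "arguments": {"rows": [[[-0.01, -0.12, 0, 0, 0, 0, -1], [-0.03, -0.35, 0, 0, 0, 0, -1], [-0.05, -0.6, 0, 0, 0, 0, -1], [-0.065, -0.85, 0, 0, 0, 0, -1], [-0.075, -0.98, 0, 0, 0, 0, -1]]]}}

```text
t: 26.4
eef_pos: [607.5, -1.5, 324.4]
tcp_rot: [-3.141, -0.003, 2.915]
ft_force: [0.7, -0.4, -1.8]
opening: 0.629
grip_force: 30.0
```

{"name": "arm_command", "arguments": {"rows": [[[-0.02, -0.25, 0, 0, 0, 0, -1], [-0.04, -0.5, 0, 0, 0, 0, -1], [-0.06, -0.75, 0, 0, 0, 0, -1], [-0.075, -0.98, 0, 0, 0, 0, -1]]]}}

```text
t: 26.73
eef_pos: [585.8, -146.2, 324.5]
tcp_rot: [3.141, -0.003, 2.916]
ft_force: [0.7, -0.5, -1.8]
opening: 0.628
grip_force: 30.0
```

{"name": "arm_command", "arguments": {"rows": [[[-0.02, -0.25, 0, 0, 0, 0, -1], [-0.04, -0.5, 0, 0, 0, 0, -1], [-0.06, -0.75, 0, 0, 0, 0, -1], [-0.075, -0.98, 0, 0, 0, 0, -1], [-0.075, -0.98, 0, 0, 0, 0, -1]]]}}

```text
t: 27.15
eef_pos: [563.4, -295.4, 324.2]
tcp_rot: [-3.141, -0.002, 2.912]
ft_force: [-0.4, -0.8, -2.2]
opening: 0.627
grip_force: 30.0
```

{"name": "arm_command", "arguments": {"rows": [[[-0.008, -0.125, 0, 0, 0, -0.012, -1], [-0.008, -0.125, 0, 0, 0, -0.026, -1], [-0.008, -0.125, 0, 0, 0, -0.04, -1], [-0.008, -0.125, 0, 0, 0, -0.0478, -1], [-0.008, -0.125, 0, 0, 0, -0.0478, -1], [-0.008, -0.125, 0, 0, 0, -0.0478, -1], [-0.008, -0.125, 0, 0, 0, -0.0478, -1], [-0.008, -0.125, 0, 0, 0, -0.0478, -1]]]}}

```text
t: 27.82
eef_pos: [561.7, -308.4, 325.7]
tcp_rot: [3.141, -0.001, -3.067]
ft_force: [-0.3, 0.3, -2.2]
opening: 0.628
grip_force: 30.0
```

```bash
python3 snap.py w17
python3 - <<'E'
from cl import *
s,P,uv=cloud("w17")
z=s["eef_pos"][2]-200.5+18;print(z,s["opening"])
slab(P,z-2.5,z+2.5,s["eef_pos"],45)
slab(P,17,20,(561.7,-308.6),62)
T=rot(s["tcp_rot"])
print((T.T@np.r_[np.array([561.7,-308.6])-s["eef_pos"][:2],0])/150)
E
python3 meas.py w17
```

```text
27.8167 [ 561.7405578  -308.42498278  325.73128192] [ 3.14103626e+00 -5.67427738e-04 -3.06743862e+00]
143.23128191888293 0.6281268827046812
140.73128191888293 145.73128191888293 5676 [ 561.7 -308.6] [60.4 68.5] 4.6 z 143.7 mean [ 549.3 -309.5  143.7]
17 20 1442 [ 537.9 -309.7] [37.5 83.9] 4.2 z 18.5 mean [ 531.2 -309.8   18.5]
[ 3.56084506e-04 -1.14354313e-03 -4.34205422e-07]
w17
BLOCK px [539. 142.] c [466.6 -14. ] size [86.9 67.6] ang 11.1
BLOCK px [438. 130.] c [ 476.4 -154.4] size [104.3  91. ] ang 89.3
   hole rect [ 472.4 -157.1] [50.8 55.9] 7.1 ell [ 472.3 -156.9] [50.2 56.8]
```

{"name": "arm_command", "arguments": {"rows": [[[0, 0, 0.1, 0, 0, 0, -1], [0, 0, 0.25, 0, 0, 0, -1], [0, 0, 0.4, 0, 0, 0, -1], [0, 0, 0.5, 0, 0, 0, -1], [0, 0, 0.55, 0, 0, 0, -1], [0, 0, 0.55, 0, 0, 0, -1], [0, 0, 0.55, 0, 0, 0, -1]]]}}

```text
t: 28.45
eef_pos: [561.9, -308.7, 244.1]
tcp_rot: [-3.142, 0.0, -3.067]
ft_force: [0.8, -0.4, -1.7]
opening: 0.627
grip_force: 30.0
```

```bash
python3 snap.py w18
python3 - <<'E'
from cl import *
s,P,uv=cloud("w2"); slab(P,16.5,20,(561.7,-308.6),62); slab(P,10,13.8,(561.7,-308.6),45)
s,P,uv=cloud("w18")
slab(P,16.5,20,(561.7,-308.6),62)
z=s["eef_pos"][2]-200.5+18
slab(P,z-2.5,z+2.5,s["eef_pos"],45)
q=P[(abs(P[:,2]-18.5)<1.5)&(np.hypot(P[:,0]-561.7,P[:,1]+308.6)<62)]
a=np.deg2rad(4.3);e=np.array([np.cos(a),np.sin(a)]);n=np.array([-e[1],e[0]])
print("near",(q[:,:2]@e).min()+42-np.array([561.7,-308.6])@e,"lat",((q[:,:2]@n).min()+(q[:,:2]@n).max())/2-np.array([561.7,-308.6])@n)
E
python3 meas.py w18
```

```text
28.45 [ 561.91012899 -308.69963217  244.07048357] [-3.14156035e+00  1.59632955e-04 -3.06659055e+00]
16.5 20 1623 [ 561.5 -308. ] [84.9 85.8] 4.4 z 18.6 mean [ 560.4 -305.6   18.6]
10 13.8 1996 [ 557.1 -304.2] [75.2 76.3] 5.3 z 13.0 mean [ 561.6 -307.6   12.9]
16.5 20 2655 [ 555.2 -308.8] [72.8 84.2] 4.3 z 18.5 mean [ 529.7 -309.9   18.5]
59.070483572697185 64.07048357269719 5682 [ 561.9 -309. ] [60.6 68.6] 4.4 z 62.1 mean [ 549.6 -309.9   62. ]
near -0.890892960273618 lat 0.2799313717755467
w18
BLOCK px [284. 193.] c [ 540.1 -307. ] size [43.8 91.7] ang 2.4
BLOCK px [484. 128.] c [ 474.6 -160.9] size [90.9 87.3] ang 89.1
   hole rect [ 506.7 -199.1] [8.  7.3] 57.6 ell [ 506.7 -199.1] [7.1 8.2]
   hole rect [ 437.4 -197.9] [7.6 7.5] 2.9 ell [ 437.4 -198. ] [7.2 7.9]
```

{"name": "arm_command", "arguments": {"rows": [[[0.003, 0.003, 0.03, 0, 0, 0, -1], [0.003, 0.003, 0.07, 0, 0, 0, -1], [0.003, 0.003, 0.11, 0, 0, 0, -1], [0.003, 0.003, 0.14, 0, 0, 0, -1], [0.003, 0.003, 0.17, 0, 0, 0, -1], [0.003, 0.003, 0.19, 0, 0, 0, -1], [0.003, 0.003, 0.2, 0, 0, 0, -1], [0.003, 0.003, 0.2, 0, 0, 0, -1], [0.003, 0.003, 0.2, 0, 0, 0, -1]]]}}

```text
t: 29.25
eef_pos: [561.3, -308.2, 213.8]
tcp_rot: [3.142, 0.0, -3.066]
ft_force: [1.0, 0.2, -1.9]
opening: 0.627
grip_force: 30.0
```

{"name": "arm_command", "arguments": {"rows": [[[0, 0, 0.005, 0, 0, 0, -1], [0, 0, 0.008, 0, 0, 0, -1], [0, 0, 0.008, 0, 0, 0, -1]]]}}

```text
t: 29.5
eef_pos: [561.2, -308.2, 212.6]
tcp_rot: [-3.142, 0.0, -3.066]
ft_force: [0.5, -0.3, -2.6]
opening: 0.63
grip_force: 30.0
```

{"name": "arm_command", "arguments": {"rows": [[[0, 0, 0, 0, 0, 0, 1], [0, 0, 0, 0, 0, 0, 1], [0, 0, 0, 0, 0, 0, 1], [0, 0, 0, 0, 0, 0, 1], [0, 0, 0, 0, 0, 0, 1], [0, 0, 0, 0, 0, 0, 1]]]}}

```text
t: 30.0
eef_pos: [561.3, -308.2, 212.6]
tcp_rot: [-3.142, 0.0, -3.066]
ft_force: [-0.4, 1.0, -0.0]
opening: 0.976
grip_force: 0.0
```

{"name": "arm_command", "arguments": {"rows": [[[0, 0, -0.15, 0, 0, 0, 1], [0, 0, -0.4, 0, 0, 0, 1], [0, 0, -0.65, 0, 0, 0, 1], [0, 0, -0.9, 0, 0, 0, 1], [0, 0, -1, 0, 0, 0, 1], [0, 0, -1, 0, 0, 0, 1], [0, 0, -1, 0, 0, 0, 1]]]}}

```text
t: 30.58
eef_pos: [561.0, -308.1, 363.1]
tcp_rot: [-3.141, 0.001, -3.066]
ft_force: [1.3, -0.2, -0.2]
opening: 1.001
grip_force: 0.0
```

```bash
python3 snap.py w19
python3 - <<'E'
from cl import *
s,P,uv=cloud("w19")
for a,b in [(16.5,20),(27,32),(33,38)]: slab(P,a,b,(561.7,-308.6),62)
slab(P,36,43,(473,-165),40)
p,d=read_camera("top");cv2.imwrite("pics/top1.png",p[:,:,::-1])
E
```

```text
30.5833 [ 561.04435503 -308.07594257  363.06679171] [-3.14076894e+00  1.08679606e-03 -3.06632587e+00]
16.5 20 2361 [ 561.4 -308.1] [83.9 84.2] 4.3 z 18.5 mean [ 559.7 -307.2   18.5]
27 32 2503 [ 561.  -308.8] [59.4 60.4] 4.3 z 30.5 mean [ 559.4 -308.8   30.4]
33 38 988 [ 561.4 -309. ] [34.1 34.3] 4.6 z 35.5 mean [ 561.  -308.8   35.5]
36 43 1286 [ 473.5 -166. ] [44.8 44.5] 54.9 z 39.4 mean [ 473.5 -166.8   39.3]
```

View pics/w19.png

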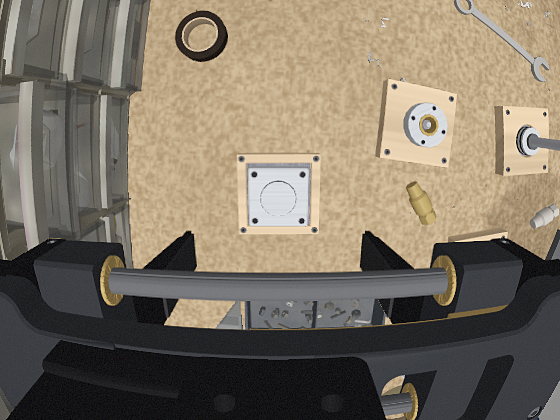

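The flange is seated in the square nest at (278,195): its top is at 30 mm, it is level, and it is under 1 mm off centre. The gland (430,125) and piston (530,140) are in place, and the barrel and bottle were not disturbed. Handing in.

```bash
python3 -c "
from cell import *
print(job_done())"
```

```text
the job is handed in; nothing more can be done
None
```

The cylinder is apart, with gland, piston, barrel and base flange each set down seated in its own nest within about 1 mm of centre, the oil bottle untouched, and the job handed in at about 31 s (no verdict was returned).

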